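Turn the console pocket mouth up for lining

ROBOT

A 6-joint arm with a two-finger parallel gripper is mounted at the origin on the work surface. World frame = base frame: x ahead of the robot, y to its left, z up, the work surface at z = 0. Lengths are in m, angles in rad, forces in N, time in s.
With the tool pointing down it reaches from about 0.3 to 0.75 m from the base axis. Payload 8.5 kg.
Tool frame: the origin (TCP) lies at the very end of the fingers, on their centre line; the grasp point (between the pads) lies 19 mm behind it; z points along the fingers, y is the direction in which the jaws open and shut (so a half turn about z gives the same grasp; the last joint's range is limited). The gripper opens to 88 mm and grips with 3 to 60 N. Pads are 18 mm wide; open, the fingers measure 123 mm over their backs; the gripper's body (75 mm by 187 mm) begins 45 mm behind the grasp point.
Start: joints at [-1.407, 0.381, 1.297, -0, 1.464, -0.215], TCP at [0.203, -0.511, 0.239] pointing down, gripper open.
Joint ranges: [-3.11, 3.11], [-0.89, 2.33], [0.22, 2.48], [-1.42, 4.56], [0.17, 2.85], [-2.88, 2.88]. Speed limits (rad/s): [2.39, 2.39, 3.14, 3.14, 3.14, 3.14].

INTERFACE

Orientations are given as a unit quaternion [x, y, z, w].
In Python, from rig import robot, imaging gives the robot as it stands. The module is installed in compiled form; this text tells all that it offers.
- The arm moves only by the tool carry_out, never from a script. Its argument "plan" is a list of rows, each an object of numbers: "hand": the closure in counts, from 0 (fully open) to 255 (shut); "x", "y", "z": the shift along the tool's x, y, z in m; "ax", "ay", "az": the turn, a rotation vector about the tool's x, y, z in rad. A call has 1 to 12 rows; each row is the pose to reach, as a shift and turn from the pose commanded when the call began, along the tool's axes at that moment; what a row does not reach only later rows make up. A row lasts 1/8 s, in which the tool goes at most 62.5 mm and 10.7 degrees, less where a joint would pass 70% of its speed; a pose out of reach is approached as far as the arm can. A call with a gripper value outside its range is refused whole. The fingers move at their own pace and stop on an object; "newtons" is the grip in N (left out, the last holds). Time passes only in rows, so rows that repeat a pose let the fingers close. It gives the time, the measured TCP pose, the force and the opening at its end, in the units of the state.
- robot.state(): the state, without advancing time (a new reading comes with each control period).
- imaging.camera(name): name is "scene" or "top" or "wrist"; returns (picture, depth): 400x640x3 uint8, red, green, blue; 400x640 float32, m along the optical axis (not along the pixel's ray), 0 where there is no reading.
- imaging.calibration(name): a dict with "intrinsics" (3x3 intrinsics, pixels), "R" (3x3) and "t" (3): a world point X has camera coordinates R X + t; the wrist camera has in their place "mount" (4x4, takes a point from camera to tool coordinates, whose origin is the TCP and whose axes are the flange's). Camera axes: x right, y down, z forward; pixel columns grow to the right and rows downward; lengths in m; the calibration is good to about 2 mm. A picture is of the moment at which its call begins: read the wrist's pose just before it. calibration takes no time and is no camera call.
- robot.finish_job(): hands the job in, once; it reports no verdict.
The state is a dict: "clock": time; "qpos": joint angles; "dq": joint speeds; "tau": joint torques, N m; "tcp_pos": TCP position; "ee_rot": TCP orientation; "force": force on the tool from outside, world axes, zero at the start; "ft_torque": the same for the moment, N m; "finger_gap": finger opening in m.
Only numpy, scipy, OpenCV 4.12 (cv2) and the standard library are available. Lean on these libraries where they do the work, as an engineer would, in place of code of your own. Each camera call takes 0.05 s, during which the arm holds its last target. There are 200 camera calls.

TASK

On the trim bench two grey console pockets stand on their open mouths. Turn the deep one over: set it down on its side on the cork pad and let go of it, then take hold of it again and turn it on over, so that it ends standing with its open mouth up in the middle of the pad, its long sides along the pad's long sides. Leave the shallow pocket where it is.

Things in the scene. Friction and masses are not known exactly. Their poses are not given: they have to be found in the camera images.
- deep_mid (a point): Centre of the deep console pocket, a loose open box of grey plastic, 46 mm wide (x axis), 66 long (y), 62 tall (z), walls 4 mm, 0.1 kg. Starts upside down: z up, out of the closed floor. On a 46 x 62 end face its centre is 33 mm up. Grip across the 46 mm, leaning up to 45 deg along y either way; so leaning, its edge reaches 45 mm back from here: grip 20 mm short of it. Nothing within 100 mm is over 35 mm tall.
- shallow_mid (a point): Centre (half-way up) of the shallow console pocket: the same grey plastic and the same 46 x 66 mm plan (x, y), but only 28 mm tall, also mouth down, on the bench beside the deep one (which of the two stands to the left varies). To be left alone.
- pad_top (a point): Centre of the top face of the cork pad, a flat pad fixed on the bench, 190 mm (x axis) by 240 mm (y axis, its long side), its top face 6 mm above the bench, z up. Nothing lies on it, and apart from the pockets nothing taller than 35 mm stands within 40 mm of it.
Things that resemble listed ones, but are neither listed nor needed, are in the scene too. Leave any green, purple or turquoise look-alike of the part that bears deep_mid alone.

How it is judged:
By the outcome, as a careful person would: the job done as asked, in the order asked, and still so for the second after the job is handed in, with the robot touching nothing.
It also fails if it takes over 72 s, if anything falls off the work surface, if the arm or the gripper's body presses on something with over 40 N, if the wrist force passes 120 N, or if a joint passes its speed limit or range.

## Working session

There is one attempt and no reset: what is moved stays moved. The work goes in short steps, Python scripts to look and compute and a tool call to move; the robot and the scene stay as the last step left them, time stands still between calls to the robot, and variables do not carry over. Pictures are saved under pics/ and viewed, about 8 in all and at most 12, crops included, and the job is handed in when it is done.

Besides the shell and the picture viewer there is one more tool, called after "Emit:" by a JSON object that holds its "name" and its "arguments", one argument or row to a line. carry_out: Moves the arm, as the interface text tells. Its arguments: {"type":"object","properties":{"plan":{"type":"array"},"newtons":{"type":"number"}},"required":["plan"]}

```bash
mkdir -p pics; python3 - <<'E'
from rig import robot, imaging
import cv2, numpy as np
for n in ("scene","top"):
    p,d=imaging.camera(n); cv2.imwrite(f"pics/{n}0.png",p[:,:,::-1]); np.save(f"{n}0.npy",d)
    c=imaging.calibration(n); print(n,{k:np.round(v,3).tolist() for k,v in c.items()})
print(imaging.calibration("wrist")); print(robot.state())
E
```

```text
scene {'intrinsics': [[398.235, 0.0, 322.505], [0.0, 398.235, 194.414], [0.0, 0.0, 1.0]], 'R': [[0.61, 0.792, -0.021], [0.55, -0.442, -0.708], [-0.57, 0.421, -0.706]], 't': [-0.423, -0.183, 1.176]}
top {'intrinsics': [[433.876, 0.0, 321.193], [0.0, 433.876, 201.057], [0.0, 0.0, 1.0]], 'R': [[0.009, -1.0, 0.004], [-0.988, -0.01, -0.151], [0.151, -0.003, -0.989]], 't': [0.107, 0.543, 1.126]}
{'intrinsics': array([[345.84173679,   0.        , 323.49827481],
       [  0.        , 345.84173679, 198.05217738],
       [  0.        ,   0.        ,   1.        ]]), 'mount': array([[ 7.50964659e-04, -9.49801036e-01, -3.12853684e-01,
         8.14912505e-02],
       [ 9.99999703e-01,  7.66708372e-04,  7.26986184e-05,
        -2.23179344e-04],
       [ 1.70818315e-04, -3.12853646e-01,  9.49801330e-01,
        -1.46567093e-01],
       [ 0.00000000e+00,  0.00000000e+00,  0.00000000e+00,
         1.00000000e+00]])}
{'clock': 0.1, 'qpos': array([-1.40732723e+00,  3.81130776e-01,  1.29815420e+00, -2.51477208e-05,
        1.46360729e+00, -2.15289320e-01]), 'dq': array([-1.32101608e-03, -5.46901780e-04, -3.03284766e-03, -6.09588150e-05,
        2.35121300e-03, -6.86149013e-04]), 'tau': array([ 2.59342349e-03, -4.38650751e+01, -2.24910486e+01,  7.14750239e-02,
        3.42235935e-02, -7.87564932e-05]), 'tcp_pos': array([ 0.20332726, -0.51076474,  0.23820874]), 'ee_rot': array([ 9.82120826e-01,  1.88250528e-01,  4.33800476e-06, -6.49910428e-04]), 'force': array([-0.92187919,  1.18585801, -1.01348015]), 'ft_torque': array([-0.02740435,  0.06740706, -0.00501152]), 'finger_gap': 0.08818954083651265}
```

View pics/scene0.png

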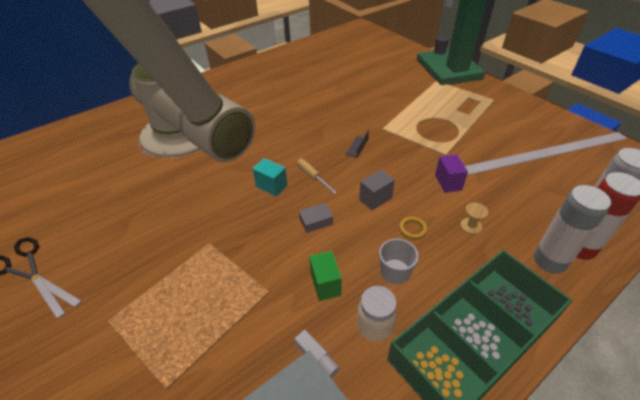

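View pics/top0.png

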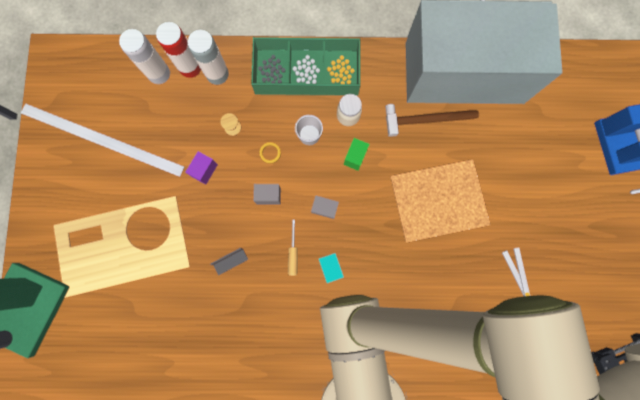

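The scene view shows the pockets and their look-alikes:
- The taller grey block is at scene (377,190), top (267,193). I take this as the deep pocket.
- The low grey block is at scene (317,217), top (324,207). I take this as the shallow pocket.
- Look-alikes: turquoise (270,177), green (325,275) and purple (451,173). There is also a dark bar at (358,144).
- The cork pad is at scene (190,310), top (440,200).

Next I measure them and take one close crop.

```bash
cat > h.py <<'E'
import numpy as np, cv2
from rig import robot, imaging
from scipy.spatial.transform import Rotation as Rn
def cloud(n,d,pose=None):
    c=imaging.calibration(n);K=c["intrinsics"];v,u=np.mgrid[:400,:640]
    X=np.stack([(u-K[0,2])/K[0,0]*d,(v-K[1,2])/K[1,1]*d,d],-1)
    if n=="wrist":
        M=c["mount"];X=X@M[:3,:3].T+M[:3,3];R=Rn.from_quat(pose["ee_rot"]).as_matrix()
        return X@R.T+pose["tcp_pos"]
    return (X-c["t"])@c["R"]
def rect(P,m):
    q=P[m][:,:2].astype(np.float32); r=cv2.minAreaRect(q*1000); b=cv2.boxPoints(r)
    e=[b[1]-b[0],b[2]-b[1]]; e=max(e,key=np.linalg.norm); 
    return np.round(np.array(r[0])/1000,4),np.round(r[1],1),round(float(np.degrees(np.arctan2(e[1],e[0]))%180),1),np.round(np.median(P[m][:,2]),4),int(m.sum())
def biggest(m,seed=None):
    n,l,s,c=cv2.connectedComponentsWithStats(m.astype(np.uint8))
    return l==(l[seed] if seed else 1+np.argmax(s[1:,4]))
E
python3 - <<'E'
from h import *
for n,seeds in (("top",[(193,267),(207,324),(200,440)]),("scene",[(180,377),(212,317),(310,190)])):
    p=cv2.imread(f"pics/{n}0.png");d=np.load(f"{n}0.npy");P=cloud(n,d);hsv=cv2.cvtColor(p,cv2.COLOR_BGR2HSV)
    for s in seeds:
        z=P[s][2]; m=biggest((abs(P[...,2]-z)<.006)&(np.hypot(*(P[...,:2]-P[s][:2]).transpose(2,0,1))<.17)&((hsv[...,1]<70) if s!=seeds[2] else (p[...,2]>150)),None if s==seeds[2] else s)
        print(n,s,hsv[s],P[s].round(3),rect(P,m))
    if n=="scene": cv2.imwrite("pics/crop.png",cv2.resize(p[150:250,280:420],None,fx=5,fy=5))
E
```

```text
top (193, 267) [171  12 150] [0.56  0.257 0.06 ] (array([0.561 , 0.2593]), array([47.5, 64.5]), 91.1, np.float64(0.0604), 443)
top (207, 324) [171  12 149] [0.528 0.105 0.029] (array([0.5295, 0.1035]), array([64. , 46.5]), 74.9, np.float64(0.0266), 376)
top (200, 440) [ 15 138 233] [ 0.554 -0.217  0.006] (array([ 0.5666, -0.211 ]), array([235.4, 267.4]), 101.7, np.float64(0.0044), 5698)
scene (180, 377) [177  21 107] [0.562 0.262 0.062] (array([0.5637, 0.2603]), array([46.1, 66.1]), 90.6, np.float64(0.0618), 428)
scene (212, 317) [171  22 115] [0.53  0.111 0.028] (array([0.5312, 0.1042]), array([67.6, 49. ]), 76.9, np.float64(0.0276), 483)
scene (310, 190) [ 14 148 184] [ 0.563 -0.219  0.004] (array([ 0.5508, -0.2151]), array([197.4, 245.1]), 102.0, np.float64(0.0057), 11079)
```

View pics/crop.png

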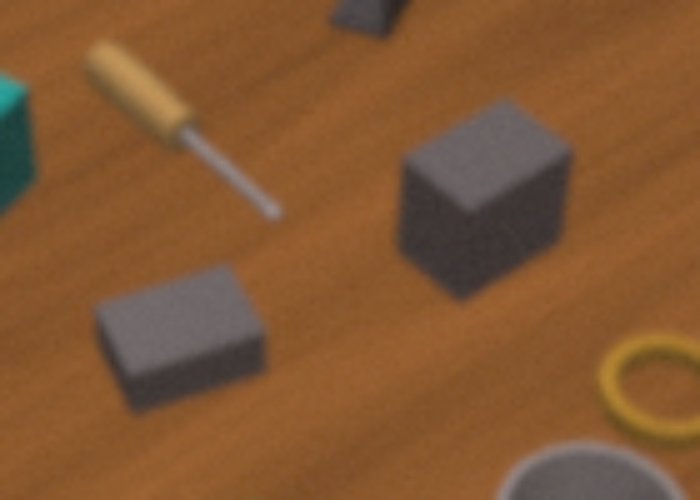

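The crop confirms the choice: the tall grey box at crop (485,200) is the deep pocket, with a 46x66 top face at z=62 mm. The low one at crop (180,335) is the shallow pocket, with its top at 28 mm. Next is the pre-grasp pose, leaning 45°.

```bash
cat >> h.py <<'E'
def pose(c,yaw,lean,back):
    a,l=np.radians([yaw,lean]);u=np.array([np.cos(a),np.sin(a),0]);e=np.array([0,0,1.])
    tz=np.sin(l)*u-np.cos(l)*e;tx=np.cos(l)*u+np.sin(l)*e
    return np.array(c)-tz*(back+.006),np.column_stack([tx,np.cross(tz,tx),tz])
def delta(T,s=None):
    s=s or robot.state();R=Rn.from_quat(s["ee_rot"]).as_matrix()
    print("shift",(R.T@(T[0]-s["tcp_pos"])).round(4),"turn",Rn.from_matrix(R.T@T[1]).as_rotvec().round(4))
E
python3 - <<'E'
from h import *
D=[.5625,.260,.031]
delta(pose(D,90.8,45,.15)); print(pose(D,90.8,45,.15)[0])
E
```

```text
shift [ 0.5793 -0.4802  0.0977] turn [ 0.4714  0.685  -1.1406]
[0.56404015 0.14970209 0.14130866]
```

Emit:
{"name": "carry_out", "arguments": {
  "plan": [
    {"hand": 0, "x": 0.579, "y": -0.48, "z": 0, "ax": 0.471, "ay": 0.685, "az": -1.141},
    {"hand": 0, "x": 0.579, "y": -0.48, "z": 0, "ax": 0.471, "ay": 0.685, "az": -1.141},
    {"hand": 0, "x": 0.579, "y": -0.48, "z": 0, "ax": 0.471, "ay": 0.685, "az": -1.141},
    {"hand": 0, "x": 0.579, "y": -0.48, "z": 0, "ax": 0.471, "ay": 0.685, "az": -1.141},
    {"hand": 0, "x": 0.579, "y": -0.48, "z": 0, "ax": 0.471, "ay": 0.685, "az": -1.141},
    {"hand": 0, "x": 0.579, "y": -0.48, "z": 0, "ax": 0.471, "ay": 0.685, "az": -1.141},
    {"hand": 0, "x": 0.579, "y": -0.48, "z": 0, "ax": 0.471, "ay": 0.685, "az": -1.141},
    {"hand": 0, "x": 0.579, "y": -0.48, "z": 0, "ax": 0.471, "ay": 0.685, "az": -1.141},
    {"hand": 0, "x": 0.579, "y": -0.48, "z": 0, "ax": 0.471, "ay": 0.685, "az": -1.141},
    {"hand": 0, "x": 0.579, "y": -0.48, "z": 0, "ax": 0.471, "ay": 0.685, "az": -1.141},
    {"hand": 0, "x": 0.579, "y": -0.48, "z": 0, "ax": 0.471, "ay": 0.685, "az": -1.141},
    {"hand": 0, "x": 0.579, "y": -0.48, "z": 0, "ax": 0.471, "ay": 0.685, "az": -1.141}
  ]
}}

```text
clock: 1.6
tcp_pos: [0.5635, 0.1492, 0.2386]
ee_rot: [0.649, 0.658, 0.268, -0.272]
force: [0.8, -1.5, -0.9]
finger_gap: 0.0882
```

```bash
python3 - <<'E'
from h import *
s=robot.state();print(s["clock"],s["tcp_pos"],s["qpos"].round(2));delta(pose([.5625,.260,.031],90.8,45,.15))
E
```

```text
1.6 [0.56350597 0.14924903 0.23855538] [-0.26  0.47  1.37  0.75  1.56 -0.38]
shift [-0.0684  0.0005  0.0692] turn [-0.      0.0013  0.0001]
```

Emit:
{"name": "carry_out", "arguments": {
  "plan": [
    {"hand": 0, "x": -0.068, "z": 0.069},
    {"hand": 0, "x": -0.068, "z": 0.069},
    {"hand": 0, "x": -0.068, "z": 0.069},
    {"hand": 0, "x": -0.068, "z": 0.069}
  ]
}}

```text
invalid input
```

```bash
python3 - <<'E'
from h import *
s=robot.state();p,d=imaging.camera("wrist");cv2.imwrite("pics/w1.png",p[:,:,::-1])
P=cloud("wrist",d,s);hsv=cv2.cvtColor(p,cv2.COLOR_RGB2HSV)
m=biggest((abs(P[...,2]-.062)<.005)&(np.hypot(P[...,0]-.5625,P[...,1]-.26)<.06))
print(rect(P,m))
print(s["tcp_pos"]);c=rect(P,m); delta(pose([c[0][0],c[0][1],.031],c[2],45,0),s)
E
```

```text
(array([0.5616, 0.2609]), array([46.1, 67.4]), 90.3, np.float64(0.0624), 2453)
[0.56350597 0.14924903 0.23855538]
shift [-0.0675 -0.0004  0.2198] turn [-0.0062  0.0013  0.0063]
```

View pics/w1.png

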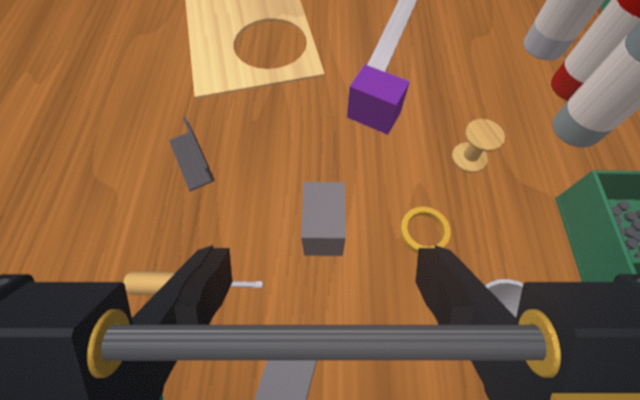

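The wrist view shows the deep pocket centred between the fingers at (323,215), with the purple look-alike well beyond it at (380,95). My move call was refused, so every field seems to be needed. I'll go down, then advance along the fingers.

Emit:
{"name": "carry_out", "arguments": {
  "plan": [
    {"hand": 0, "x": -0.0675, "y": 0, "z": 0.07, "ax": -0.006, "ay": 0.001, "az": 0.006},
    {"hand": 0, "x": -0.0675, "y": 0, "z": 0.07, "ax": -0.006, "ay": 0.001, "az": 0.006},
    {"hand": 0, "x": -0.0675, "y": 0, "z": 0.07, "ax": -0.006, "ay": 0.001, "az": 0.006},
    {"hand": 0, "x": -0.0675, "y": 0, "z": 0.12, "ax": -0.006, "ay": 0.001, "az": 0.006},
    {"hand": 0, "x": -0.0675, "y": 0, "z": 0.16, "ax": -0.006, "ay": 0.001, "az": 0.006},
    {"hand": 0, "x": -0.0675, "y": 0, "z": 0.19, "ax": -0.006, "ay": 0.001, "az": 0.006},
    {"hand": 0, "x": -0.0675, "y": 0, "z": 0.21, "ax": -0.006, "ay": 0.001, "az": 0.006},
    {"hand": 0, "x": -0.0675, "y": 0, "z": 0.22, "ax": -0.006, "ay": 0.001, "az": 0.006},
    {"hand": 0, "x": -0.0675, "y": 0, "z": 0.22, "ax": -0.006, "ay": 0.001, "az": 0.006},
    {"hand": 0, "x": -0.0675, "y": 0, "z": 0.22, "ax": -0.006, "ay": 0.001, "az": 0.006}
  ],
  "newtons": 20
}}

```text
clock: 2.9
tcp_pos: [0.562, 0.2542, 0.036]
ee_rot: [0.651, 0.655, 0.27, -0.27]
force: [0.5, 0.9, -0.6]
finger_gap: 0.088
```

```bash
python3 - <<'E'
from h import *
s=robot.state();delta(pose([.5618,.2607,.031],90.5,45,0),s);print(s["qpos"].round(2))
E
```

```text
shift [ 0.001  -0.0001  0.0021] turn [ 0.004   0.0005 -0.0012]
[-0.07  0.75  1.56  0.9   1.12 -0.61]
```

Emit:
{"name": "carry_out", "arguments": {
  "plan": [
    {"hand": 255, "x": 0.001, "y": 0, "z": 0.002, "ax": 0, "ay": 0, "az": 0},
    {"hand": 255, "x": 0.001, "y": 0, "z": 0.002, "ax": 0, "ay": 0, "az": 0},
    {"hand": 255, "x": 0.001, "y": 0, "z": 0.002, "ax": 0, "ay": 0, "az": 0},
    {"hand": 255, "x": 0.001, "y": 0, "z": 0.002, "ax": 0, "ay": 0, "az": 0},
    {"hand": 255, "x": 0.001, "y": 0, "z": 0.002, "ax": 0, "ay": 0, "az": 0},
    {"hand": 255, "x": 0.001, "y": 0, "z": 0.002, "ax": 0, "ay": 0, "az": 0},
    {"hand": 255, "x": 0.001, "y": 0, "z": 0.002, "ax": 0, "ay": 0, "az": 0},
    {"hand": 255, "x": 0.001, "y": 0, "z": 0.002, "ax": 0, "ay": 0, "az": 0}
  ],
  "newtons": 20
}}

```text
clock: 3.9
tcp_pos: [0.5615, 0.2569, 0.0346]
ee_rot: [0.651, 0.655, 0.27, -0.271]
force: [0.9, -0.9, 0.9]
finger_gap: 0.0457
```

```bash
python3 - <<'E'
from h import *
s=robot.state();print(s["force"],s["ft_torque"])
delta(pose([.5618,.2607,.181],90.5,45,0),s)
delta(pose([.551,-.215,.181],102,45,0),s)
delta(pose([.551,-.215,.181],102,-45,0),s)
E
```

```text
[ 0.88959565 -0.90476462  0.93932643] [-0.35498266 -0.08478412  0.06516725]
shift [ 0.1062  0.0005 -0.1069] turn [ 0.0026  0.0005 -0.0017]
shift [-0.2303 -0.0122 -0.443 ] turn [ 0.1445  0.0006 -0.1436]
shift [-0.2244 -0.0139 -0.4371] turn [ 7.0000e-04 -1.5643e+00 -2.2620e-01]
```

Emit:
{"name": "carry_out", "arguments": {
  "plan": [
    {"hand": 255, "x": 0.04, "y": 0, "z": -0.04, "ax": 0, "ay": 0, "az": 0},
    {"hand": 255, "x": 0.08, "y": 0, "z": -0.08, "ax": 0, "ay": 0, "az": 0},
    {"hand": 255, "x": 0.106, "y": 0, "z": -0.107, "ax": 0, "ay": 0, "az": 0},
    {"hand": 255, "x": -0.224, "y": -0.014, "z": -0.437, "ax": 0.001, "ay": -1.564, "az": -0.226},
    {"hand": 255, "x": -0.224, "y": -0.014, "z": -0.437, "ax": 0.001, "ay": -1.564, "az": -0.226},
    {"hand": 255, "x": -0.224, "y": -0.014, "z": -0.437, "ax": 0.001, "ay": -1.564, "az": -0.226},
    {"hand": 255, "x": -0.224, "y": -0.014, "z": -0.437, "ax": 0.001, "ay": -1.564, "az": -0.226},
    {"hand": 255, "x": -0.224, "y": -0.014, "z": -0.437, "ax": 0.001, "ay": -1.564, "az": -0.226},
    {"hand": 255, "x": -0.224, "y": -0.014, "z": -0.437, "ax": 0.001, "ay": -1.564, "az": -0.226},
    {"hand": 255, "x": -0.224, "y": -0.014, "z": -0.437, "ax": 0.001, "ay": -1.564, "az": -0.226},
    {"hand": 255, "x": -0.224, "y": -0.014, "z": -0.437, "ax": 0.001, "ay": -1.564, "az": -0.226},
    {"hand": 255, "x": -0.224, "y": -0.014, "z": -0.437, "ax": 0.001, "ay": -1.564, "az": -0.226}
  ]
}}

```text
clock: 5.4
tcp_pos: [0.5492, -0.2113, 0.1844]
ee_rot: [0.581, 0.718, -0.242, 0.297]
force: [0.8, -0.1, -1.3]
finger_gap: 0.0456
```

```bash
python3 - <<'E'
from h import *
s=robot.state();print(s["qpos"].round(2))
delta(pose([.551,-.215,.181],102,-45,0),s)
p,d=imaging.camera("scene");P=cloud("scene",d);
hsv=cv2.cvtColor(p,cv2.COLOR_RGB2HSV)
cv2.imwrite("pics/s2.png",p[:,:,::-1])
p,d=imaging.camera("wrist");cv2.imwrite("pics/w2.png",p[:,:,::-1])
E
```

```text
[-0.3   0.45  1.59 -0.92  0.89  0.02]
shift [-0.0004  0.001  -0.0007] turn [-0.0022  0.0017  0.0011]
```

View pics/s2.png

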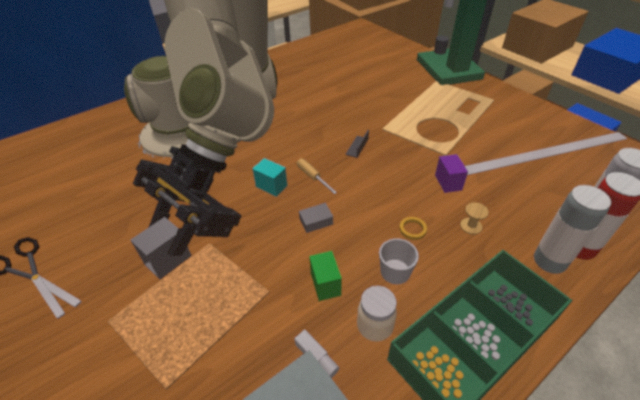

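The pocket is firmly held at (160,245), turned a quarter over, above the pad. Now I lower it and finish slowly.

Emit:
{"name": "carry_out", "arguments": {
  "plan": [
    {"hand": 255, "x": 0.04, "y": 0.001, "z": 0.04, "ax": 0, "ay": 0, "az": 0},
    {"hand": 255, "x": 0.075, "y": 0.001, "z": 0.075, "ax": 0, "ay": 0, "az": 0},
    {"hand": 255, "x": 0.092, "y": 0.001, "z": 0.092, "ax": 0, "ay": 0, "az": 0},
    {"hand": 255, "x": 0.097, "y": 0.001, "z": 0.097, "ax": 0, "ay": 0, "az": 0},
    {"hand": 255, "x": 0.097, "y": 0.001, "z": 0.097, "ax": 0, "ay": 0, "az": 0}
  ]
}}

```text
clock: 6.12
tcp_pos: [0.5513, -0.2104, 0.0488]
ee_rot: [0.582, 0.718, -0.241, 0.297]
force: [-0.2, -0.3, -1.4]
finger_gap: 0.0456
```

```bash
python3 - <<'E'
from h import *
s=robot.state();print(s["force"].round(1),s["ft_torque"].round(2))
delta(pose([.551,-.215,.039],102,-45,0),s)
E
```

```text
[-0.2 -0.3 -1.4] [ 0.42 -0.05 -0.02]
shift [ 0.0038 -0.0012  0.0041] turn [-0.0002 -0.0004 -0.0007]
```

Emit:
{"name": "carry_out", "arguments": {
  "plan": [
    {"hand": 255, "x": 0.0015, "y": 0, "z": 0.0015, "ax": 0, "ay": 0, "az": 0},
    {"hand": 255, "x": 0.0025, "y": -0.001, "z": 0.0025, "ax": 0, "ay": 0, "az": 0},
    {"hand": 255, "x": 0.0035, "y": -0.001, "z": 0.0035, "ax": 0, "ay": 0, "az": 0},
    {"hand": 255, "x": 0.0035, "y": -0.001, "z": 0.0035, "ax": 0, "ay": 0, "az": 0}
  ]
}}

```text
clock: 6.62
tcp_pos: [0.55, -0.2105, 0.0434]
ee_rot: [0.582, 0.718, -0.241, 0.297]
force: [-1.2, -0.1, -1.5]
finger_gap: 0.0458
```

```bash
python3 - <<'E'
from h import *
s=robot.state();print(s["force"].round(1),s["ft_torque"].round(2))
delta(pose([.551,-.215,.039],102,-45,0),s)
E
```

```text
[-1.2 -0.1 -1.5] [0.41 0.02 0.01]
shift [-0.0002  0.0001  0.0004] turn [-0.0002 -0.0003 -0.    ]
```

Emit:
{"name": "carry_out", "arguments": {
  "plan": [
    {"hand": 255, "x": 0.0007, "y": 0, "z": 0.0007, "ax": 0, "ay": 0, "az": 0},
    {"hand": 255, "x": 0.0007, "y": 0, "z": 0.0007, "ax": 0, "ay": 0, "az": 0}
  ]
}}

```text
clock: 6.88
tcp_pos: [0.5501, -0.2106, 0.0432]
ee_rot: [0.581, 0.718, -0.241, 0.298]
force: [-1.6, 2.5, 5.6]
finger_gap: 0.0457
```

Contact shows as about 7 N. I'll release and back off along the fingers.

Emit:
{"name": "carry_out", "arguments": {
  "plan": [
    {"hand": 0, "x": 0, "y": 0, "z": 0, "ax": 0, "ay": 0, "az": 0},
    {"hand": 0, "x": 0, "y": 0, "z": 0, "ax": 0, "ay": 0, "az": 0},
    {"hand": 0, "x": 0, "y": 0, "z": 0, "ax": 0, "ay": 0, "az": 0},
    {"hand": 0, "x": 0, "y": 0, "z": 0, "ax": 0, "ay": 0, "az": 0},
    {"hand": 0, "x": 0, "y": 0, "z": 0, "ax": 0, "ay": 0, "az": 0},
    {"hand": 0, "x": 0, "y": 0, "z": 0, "ax": 0, "ay": 0, "az": 0},
    {"hand": 0, "x": 0, "y": 0, "z": -0.02, "ax": 0, "ay": 0, "az": 0},
    {"hand": 0, "x": 0, "y": 0, "z": -0.06, "ax": 0, "ay": 0, "az": 0},
    {"hand": 0, "x": 0, "y": 0, "z": -0.11, "ax": 0, "ay": 0, "az": 0},
    {"hand": 0, "x": 0, "y": 0, "z": -0.16, "ax": 0, "ay": 0, "az": 0},
    {"hand": 0, "x": 0, "y": 0, "z": -0.18, "ax": 0, "ay": 0, "az": 0},
    {"hand": 0, "x": 0, "y": 0, "z": -0.18, "ax": 0, "ay": 0, "az": 0}
  ]
}}

```text
clock: 8.38
tcp_pos: [0.5238, -0.0852, 0.1705]
ee_rot: [0.581, 0.718, -0.24, 0.298]
force: [0.9, -0.8, -0.1]
finger_gap: 0.0882
```

```bash
python3 - <<'E'
from h import *
s=robot.state();p,d=imaging.camera("wrist");cv2.imwrite("pics/w3.png",p[:,:,::-1])
P=cloud("wrist",d,s)
m=biggest((abs(P[...,2]-.071)<.006)&(np.hypot(P[...,0]-.551,P[...,1]+.215)<.06));print("wrist top",rect(P,m))
p,d=imaging.camera("scene");cv2.imwrite("pics/s3.png",p[:,:,::-1]);P=cloud("scene",d)
m=biggest((P[...,2]>.055)&(P[...,2]<.09)&(np.hypot(P[...,0]-.551,P[...,1]+.215)<.06));print("scene top",rect(P,m))
hsv=cv2.cvtColor(p,cv2.COLOR_RGB2HSV)
m=biggest((hsv[...,1]>100)&(hsv[...,0]<25)&(p[...,0]>150)&(abs(P[...,2]-.006)<.006)&(np.hypot(P[...,0]-.551,P[...,1]+.215)<.17));print("pad",rect(P,m))
E
```

```text
wrist top (array([ 0.5507, -0.2127]), array([46. , 62.4]), 102.1, np.float64(0.0728), 1835)
scene top (array([ 0.5511, -0.2132]), array([50.4, 62.2]), 102.0, np.float64(0.0714), 951)
pad (array([ 0.5459, -0.2101]), array([204.7, 291.4]), 102.4, np.float64(0.0056), 9719)
```

View pics/s3.png

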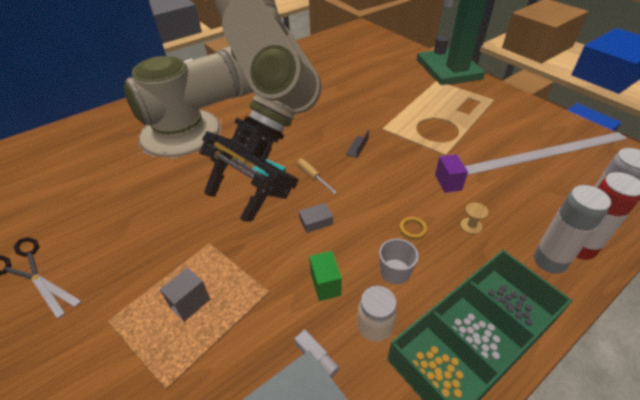

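View pics/w3.png

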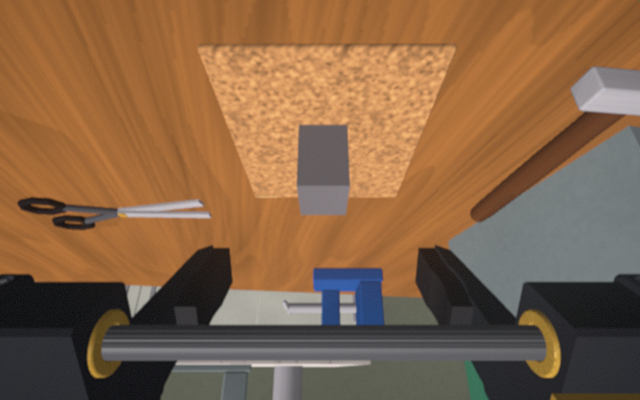

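On the pad the pocket lies on its side at (185,293), yaw 102.1°, released and aligned with the pad. The wrist view shows it at (323,170), with its closed floor towards the gripper. Next I refine the pad centre from its corners and work out the regrip.

```bash
python3 - <<'E'
from h import *
def ray(n,uv,z):
    c=imaging.calibration(n);K=c["intrinsics"];r=c["R"].T@np.linalg.solve(K,[*uv,1]);o=-c["R"].T@c["t"];return (o+r*(z-o[2])/r[2])[:2]
for n in("scene","top"):
    p=cv2.imread(f"pics/{n}0.png");P=cloud(n,np.load(f"{n}0.npy"))
    near=(np.hypot(P[...,0]-.551,P[...,1]+.215)<.19)
    m=cv2.medianBlur(((p[...,2].astype(int)>(165 if n=="scene" else 200))&(p[...,1]>(100 if n=="scene" else 130))&near).astype(np.uint8),7)
    m=cv2.morphologyEx(m,cv2.MORPH_OPEN,np.ones((9,9),np.uint8));m=biggest(m>0)
    q=np.array([ray(n,(u,v),.006) for v,u in np.argwhere(m)],np.float32)*1000
    print(n,cv2.minAreaRect(q))
cs=[ray("scene",x,.006) for x in((210,245),(110,320),(168,381),(268,292))];print("hand corners",np.mean(cs,0),[np.linalg.norm(cs[i]-cs[i-1]).round(3) for i in range(4)])
s=robot.state();delta(pose([.5508,-.213,.039],102,45,.17),s)
E
```

```text
Traceback (most recent call last):
ValueError: time passes only in moves, steps and waits
```

```bash
python3 - <<'E'
from h import *
C={n:imaging.calibration(n) for n in("scene","top")}
def ray(n,uv,z):
    c=C[n];r=np.linalg.solve(c["intrinsics"],np.c_[uv,np.ones(len(uv))].T).T@c["R"];o=-c["R"].T@c["t"];return (o+r*((z-o[2])/r[:,2:]))[:,:2]
for n in("scene","top"):
    p=cv2.imread(f"pics/{n}0.png");P=cloud(n,np.load(f"{n}0.npy"))
    near=(np.hypot(P[...,0]-.551,P[...,1]+.215)<.19);t=(165,100) if n=="scene" else (200,130)
    m=cv2.medianBlur(((p[...,2]>t[0])&(p[...,1]>t[1])&near).astype(np.uint8),7)
    m=cv2.morphologyEx(m,cv2.MORPH_OPEN,np.ones((9,9),np.uint8));m=biggest(m>0)
    print(n,cv2.minAreaRect((ray(n,np.argwhere(m)[:,::-1],.006)*1000).astype(np.float32)))
cs=ray("scene",[(210,245),(110,320),(168,381),(268,292)],.006);print("hand corners",cs.mean(0),[np.linalg.norm(cs[i]-cs[i-1]).round(3) for i in range(4)])
s=robot.state();delta(pose([.5508,-.213,.039],102,45,.17),s)
E
```

```text
scene ((554.5470581054688, -214.76495361328125), (186.48255920410156, 236.35963439941406), 12.142765998840332)
top ((556.1751708984375, -219.08802795410156), (193.2362518310547, 247.16856384277344), 12.031745910644531)
hand corners [ 0.55536577 -0.21260174] [np.float64(0.182), np.float64(0.232), np.float64(0.179), np.float64(0.226)]
shift [-0.1758  0.0005  0.1835] turn [-1.1000e-03  1.5703e+00 -3.0000e-04]
```

Pad centre is about (0.554, -0.216) with yaw 102°. I'll swing over the top to the other lean.

Emit:
{"name": "carry_out", "arguments": {
  "plan": [
    {"hand": 0, "x": -0.03, "y": 0, "z": 0.01, "ax": 0, "ay": 0.17, "az": 0},
    {"hand": 0, "x": -0.06, "y": 0, "z": 0.025, "ax": 0, "ay": 0.34, "az": 0},
    {"hand": 0, "x": -0.08, "y": 0, "z": 0.04, "ax": 0, "ay": 0.51, "az": 0},
    {"hand": 0, "x": -0.1, "y": 0, "z": 0.055, "ax": 0, "ay": 0.68, "az": 0},
    {"hand": 0, "x": -0.12, "y": 0, "z": 0.075, "ax": 0, "ay": 0.85, "az": 0},
    {"hand": 0, "x": -0.135, "y": 0, "z": 0.1, "ax": 0, "ay": 1.02, "az": 0},
    {"hand": 0, "x": -0.15, "y": 0, "z": 0.125, "ax": 0, "ay": 1.19, "az": 0},
    {"hand": 0, "x": -0.165, "y": 0, "z": 0.15, "ax": 0, "ay": 1.36, "az": 0},
    {"hand": 0, "x": -0.176, "y": 0, "z": 0.183, "ax": -0.001, "ay": 1.53, "az": 0},
    {"hand": 0, "x": -0.176, "y": 0, "z": 0.183, "ax": -0.001, "ay": 1.57, "az": 0},
    {"hand": 0, "x": -0.176, "y": 0, "z": 0.183, "ax": -0.001, "ay": 1.57, "az": 0}
  ]
}}

```text
clock: 9.85
tcp_pos: [0.5759, -0.335, 0.1632]
ee_rot: [0.582, 0.717, 0.241, -0.298]
force: [1.1, 0.4, 0.5]
finger_gap: 0.088
```

```bash
python3 - <<'E'
from h import *
s=robot.state();p,d=imaging.camera("wrist");cv2.imwrite("pics/w4.png",p[:,:,::-1]);P=cloud("wrist",d,s)
m=biggest((abs(P[...,2]-.072)<.006)&(np.hypot(P[...,0]-.551,P[...,1]+.215)<.06));print("wrist top",rect(P,m))
print(s["qpos"].round(2));delta(pose([.5508,-.213,.039],102,45,0),s)
E
```

```text
wrist top (array([ 0.5508, -0.2141]), array([46.1, 63.7]), 101.9, np.float64(0.0724), 3266)
[-0.84  0.95  0.62  0.46  2.23 -0.89]
shift [0.0002 0.0007 0.1699] turn [ 0.0008 -0.0004 -0.0018]
```

View pics/w4.png

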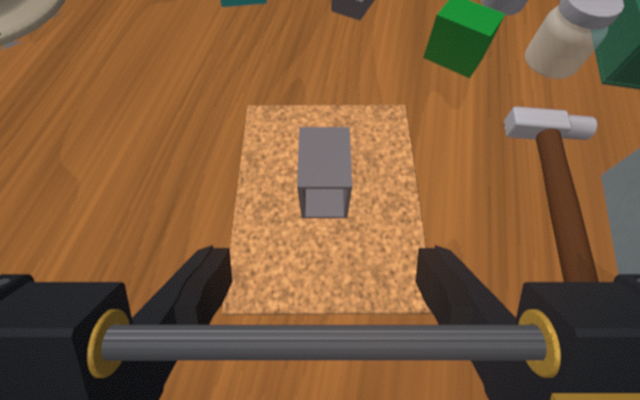

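The mouth faces the gripper at (324,202), as planned. Now I advance and grip.

Emit:
{"name": "carry_out", "arguments": {
  "plan": [
    {"hand": 0, "x": 0, "y": 0.001, "z": 0.05, "ax": 0, "ay": 0, "az": -0.001},
    {"hand": 0, "x": 0, "y": 0.001, "z": 0.1, "ax": 0, "ay": 0, "az": -0.001},
    {"hand": 0, "x": 0, "y": 0.001, "z": 0.14, "ax": 0, "ay": 0, "az": -0.001},
    {"hand": 0, "x": 0, "y": 0.001, "z": 0.16, "ax": 0, "ay": 0, "az": -0.001},
    {"hand": 0, "x": 0, "y": 0.001, "z": 0.17, "ax": 0, "ay": 0, "az": -0.001},
    {"hand": 0, "x": 0, "y": 0.001, "z": 0.17, "ax": 0, "ay": 0, "az": -0.001},
    {"hand": 255, "x": 0, "y": 0.001, "z": 0.17, "ax": 0, "ay": 0, "az": -0.001},
    {"hand": 255, "x": 0, "y": 0.001, "z": 0.17, "ax": 0, "ay": 0, "az": -0.001},
    {"hand": 255, "x": 0, "y": 0.001, "z": 0.17, "ax": 0, "ay": 0, "az": -0.001},
    {"hand": 255, "x": 0, "y": 0.001, "z": 0.17, "ax": 0, "ay": 0, "az": -0.001},
    {"hand": 255, "x": 0, "y": 0.001, "z": 0.17, "ax": 0, "ay": 0, "az": -0.001},
    {"hand": 255, "x": 0, "y": 0.001, "z": 0.17, "ax": 0, "ay": 0, "az": -0.001}
  ],
  "newtons": 20
}}

```text
clock: 11.4
tcp_pos: [0.5524, -0.2166, 0.0443]
ee_rot: [0.581, 0.718, 0.241, -0.297]
force: [-1.2, -1.1, 0.8]
finger_gap: 0.0457
```

```bash
python3 - <<'E'
from h import *
s=robot.state();print(s["force"].round(1))
delta(pose([.5508,-.2135,.039],102,45,0),s)
delta(pose([.5508,-.2135,.159],102,45,0),s)
delta(pose([.554,-.216,.159],102,-45,0),s)
E
```

```text
[-1.2 -1.1  0.8]
shift [-0.0014 -0.0009  0.0002] turn [0.0006 0.0005 0.0013]
shift [ 0.0835 -0.0007 -0.0847] turn [0.0006 0.0005 0.0013]
shift [ 0.0872  0.0019 -0.0809] turn [ 1.5000e-03 -1.5703e+00  6.0000e-04]
```

Emit:
{"name": "carry_out", "arguments": {
  "plan": [
    {"hand": 255, "x": 0.03, "y": 0, "z": -0.03, "ax": 0, "ay": 0, "az": 0},
    {"hand": 255, "x": 0.06, "y": 0, "z": -0.06, "ax": 0, "ay": 0, "az": 0},
    {"hand": 255, "x": 0.083, "y": 0, "z": -0.084, "ax": 0, "ay": 0, "az": 0},
    {"hand": 255, "x": 0.087, "y": 0.002, "z": -0.081, "ax": 0.001, "ay": -1.57, "az": 0},
    {"hand": 255, "x": 0.087, "y": 0.002, "z": -0.081, "ax": 0.001, "ay": -1.57, "az": 0},
    {"hand": 255, "x": 0.087, "y": 0.002, "z": -0.081, "ax": 0.001, "ay": -1.57, "az": 0},
    {"hand": 255, "x": 0.087, "y": 0.002, "z": -0.081, "ax": 0.001, "ay": -1.57, "az": 0},
    {"hand": 255, "x": 0.087, "y": 0.002, "z": -0.081, "ax": 0.001, "ay": -1.57, "az": 0},
    {"hand": 255, "x": 0.087, "y": 0.002, "z": -0.081, "ax": 0.001, "ay": -1.57, "az": 0},
    {"hand": 255, "x": 0.087, "y": 0.002, "z": -0.081, "ax": 0.001, "ay": -1.57, "az": 0},
    {"hand": 255, "x": 0.087, "y": 0.002, "z": -0.081, "ax": 0.001, "ay": -1.57, "az": 0},
    {"hand": 255, "x": 0.087, "y": 0.002, "z": -0.081, "ax": 0.001, "ay": -1.57, "az": 0}
  ]
}}

```text
clock: 12.9
tcp_pos: [0.5529, -0.2106, 0.1624]
ee_rot: [0.58, 0.719, -0.241, 0.298]
force: [0.4, -0.9, -0.4]
finger_gap: 0.0455
```

```bash
python3 - <<'E'
from h import *
s=robot.state();print(s["force"].round(1),s["qpos"].round(2))
delta(pose([.554,-.216,.159],102,-45,0),s)
delta(pose([.554,-.216,.037],102,-45,0),s)
E
```

```text
[ 0.4 -0.9 -0.4] [-0.3   0.49  1.61 -0.96  0.86  0.07]
shift [-0.0015 -0.0001  0.0003] turn [0.0014 0.0018 0.0023]
shift [0.0849 0.     0.0865] turn [0.0014 0.0018 0.0023]
```

Emit:
{"name": "carry_out", "arguments": {
  "plan": [
    {"hand": 255, "x": 0.035, "y": 0, "z": 0.036, "ax": 0, "ay": 0, "az": 0.001},
    {"hand": 255, "x": 0.065, "y": 0, "z": 0.066, "ax": 0, "ay": 0, "az": 0.001},
    {"hand": 255, "x": 0.078, "y": 0, "z": 0.079, "ax": 0, "ay": 0, "az": 0.001},
    {"hand": 255, "x": 0.082, "y": 0, "z": 0.083, "ax": 0, "ay": 0, "az": 0.001},
    {"hand": 255, "x": 0.084, "y": 0, "z": 0.085, "ax": 0, "ay": 0, "az": 0.001},
    {"hand": 255, "x": 0.084, "y": 0, "z": 0.085, "ax": 0, "ay": 0, "az": 0.001}
  ]
}}

```text
clock: 13.65
tcp_pos: [0.5538, -0.2127, 0.0444]
ee_rot: [0.582, 0.718, -0.24, 0.298]
force: [0.1, 0.7, -1.6]
finger_gap: 0.0457
```

Emit:
{"name": "carry_out", "arguments": {
  "plan": [
    {"hand": 255, "x": 0.0007, "y": 0, "z": 0.0007, "ax": 0, "ay": 0, "az": 0},
    {"hand": 255, "x": 0.0007, "y": 0, "z": 0.0007, "ax": 0, "ay": 0, "az": 0}
  ]
}}

```text
clock: 13.9
tcp_pos: [0.5536, -0.2126, 0.0431]
ee_rot: [0.582, 0.718, -0.24, 0.298]
force: [0.4, 0.9, -2.2]
finger_gap: 0.0458
```

Emit:
{"name": "carry_out", "arguments": {
  "plan": [
    {"hand": 255, "x": 0.0007, "y": 0, "z": 0.0007, "ax": 0, "ay": 0, "az": 0},
    {"hand": 255, "x": 0.0007, "y": 0, "z": 0.0007, "ax": 0, "ay": 0, "az": 0}
  ]
}}

```text
clock: 14.15
tcp_pos: [0.5535, -0.2126, 0.0416]
ee_rot: [0.582, 0.718, -0.24, 0.298]
force: [0.4, 0.9, -1.3]
finger_gap: 0.0456
```

Emit:
{"name": "carry_out", "arguments": {
  "plan": [
    {"hand": 255, "x": 0.0005, "y": 0, "z": 0.0005, "ax": 0, "ay": 0, "az": 0},
    {"hand": 255, "x": 0.0005, "y": 0, "z": 0.0005, "ax": 0, "ay": 0, "az": 0}
  ]
}}

```text
clock: 14.4
tcp_pos: [0.5535, -0.2126, 0.0409]
ee_rot: [0.582, 0.718, -0.24, 0.298]
force: [-0.1, 0.0, -1.4]
finger_gap: 0.046
```

Emit:
{"name": "carry_out", "arguments": {
  "plan": [
    {"hand": 255, "x": 0.0006, "y": 0, "z": 0.0006, "ax": 0, "ay": 0, "az": 0},
    {"hand": 255, "x": 0.0006, "y": 0, "z": 0.0006, "ax": 0, "ay": 0, "az": 0}
  ]
}}

```text
clock: 14.65
tcp_pos: [0.5535, -0.2126, 0.0403]
ee_rot: [0.582, 0.718, -0.24, 0.298]
force: [0.1, 1.2, 0.8]
finger_gap: 0.0459
```

Emit:
{"name": "carry_out", "arguments": {
  "plan": [
    {"hand": 255, "x": 0.0005, "y": 0, "z": 0.0005, "ax": 0, "ay": 0, "az": 0},
    {"hand": 255, "x": 0.0005, "y": 0, "z": 0.0005, "ax": 0, "ay": 0, "az": 0}
  ]
}}

```text
clock: 14.9
tcp_pos: [0.5535, -0.2127, 0.0402]
ee_rot: [0.582, 0.718, -0.241, 0.298]
force: [-2.3, 3.1, 6.7]
finger_gap: 0.0458
```

In contact. I'll release and retreat.

Emit:
{"name": "carry_out", "arguments": {
  "plan": [
    {"hand": 0, "x": 0, "y": 0, "z": 0, "ax": 0, "ay": 0, "az": 0},
    {"hand": 0, "x": 0, "y": 0, "z": 0, "ax": 0, "ay": 0, "az": 0},
    {"hand": 0, "x": 0, "y": 0, "z": 0, "ax": 0, "ay": 0, "az": 0},
    {"hand": 0, "x": 0, "y": 0, "z": 0, "ax": 0, "ay": 0, "az": 0},
    {"hand": 0, "x": 0, "y": 0, "z": 0, "ax": 0, "ay": 0, "az": 0},
    {"hand": 0, "x": 0, "y": 0, "z": 0, "ax": 0, "ay": 0, "az": 0},
    {"hand": 0, "x": 0, "y": 0, "z": -0.02, "ax": 0, "ay": 0, "az": 0},
    {"hand": 0, "x": 0, "y": 0, "z": -0.06, "ax": 0, "ay": 0, "az": 0},
    {"hand": 0, "x": 0, "y": 0, "z": -0.11, "ax": 0, "ay": 0, "az": 0},
    {"hand": 0, "x": 0, "y": 0, "z": -0.16, "ax": 0, "ay": 0, "az": 0},
    {"hand": 0, "x": 0, "y": 0, "z": -0.18, "ax": 0, "ay": 0, "az": 0},
    {"hand": 0, "x": 0, "y": 0, "z": -0.18, "ax": 0, "ay": 0, "az": 0}
  ]
}}

```text
clock: 16.4
tcp_pos: [0.5272, -0.0874, 0.1676]
ee_rot: [0.581, 0.718, -0.24, 0.299]
force: [-0.3, 0.0, -0.9]
finger_gap: 0.0884
```

```bash
python3 - <<'E'
from h import *
s=robot.state();p,d=imaging.camera("wrist");cv2.imwrite("pics/w5.png",p[:,:,::-1]);P=cloud("wrist",d,s)
m=biggest((abs(P[...,2]-.068)<.006)&(np.hypot(P[...,0]-.554,P[...,1]+.216)<.06));print("wrist rim",rect(P,m))
p,d=imaging.camera("scene");cv2.imwrite("pics/s5.png",p[:,:,::-1]);P=cloud("scene",d)
m=biggest((abs(P[...,2]-.068)<.006)&(np.hypot(P[...,0]-.554,P[...,1]+.216)<.06));print("scene rim",rect(P,m))
m=biggest((abs(P[...,2]-.028)<.004)&(np.hypot(P[...,0]-.53,P[...,1]-.104)<.05));print("shallow",rect(P,m))
p=p[150:400,60:400];w=cv2.imread("pics/w5.png")[0:300,150:500]
a=cv2.resize(p[:,:,::-1],(400,294));cv2.imwrite("pics/c5.png",np.hstack([a,cv2.resize(w,(343,294))]))
E
```

```text
wrist rim (array([ 0.5545, -0.2168]), array([46. , 68.8]), 102.0, np.float64(0.0677), 1055)
scene rim (array([ 0.555 , -0.2167]), array([48.2, 66.4]), 101.5, np.float64(0.0671), 372)
shallow (array([0.5307, 0.1047]), array([67.4, 48.5]), 76.1, np.float64(0.0278), 479)
```

View pics/c5.png

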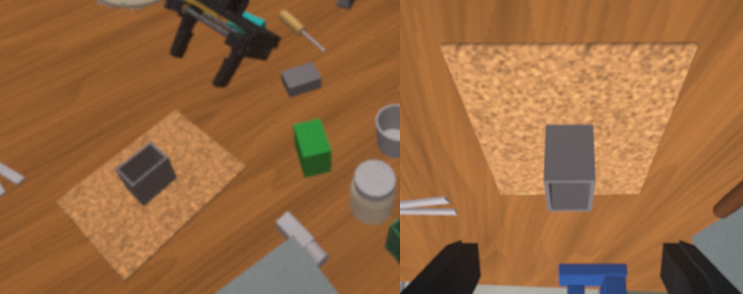

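The left half of the picture shows the pocket standing mouth up at (145,165) in the middle of the pad. The right half is the wrist view, upside down because of the lean, with the rim at (570,195). Its rim is level at 67.5 mm and the fingers are clear, so I'm handing in.

```bash
python3 -c "
from rig import robot
print(robot.finish_job(), robot.state()['clock'])"
```

```text
the job is handed in; nothing more can be done
the job is handed in; nothing more can be done
```

The deep pocket now stands mouth up in the middle of the cork pad, and the job is handed in. I set it on its side on the pad, let go, took hold again from the other lean, and turned it the rest of the way over. The clock read about 16.4 s after the last move.

**Position:** the last checks put the rim centre at (0.5547, -0.2168), within about 1 mm of my estimate of the pad centre, (0.554, -0.216). The rim is level at about 67.5 mm.

**Alignment:** the pocket's long sides point at 101.5° to 102.0°, against about 102.1° for the pad.

**Shallow pocket:** it stayed where it was, within the measuring noise of 1 to 2 mm.

**Clearance and forces:** the gripper was open and about 18 cm back from the pocket at hand-in. The highest force I read after a move was about 7 N, when setting the pocket down.

**Disagreements:** the pad-centre measurements differed by about 4 mm between the scene and top cameras, so I aimed near their average. One pad measurement taken with the pocket in view was spoiled by surrounding wood and I did not use it. One move call was refused for missing fields; the arm did not move.

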